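# Find the lock hole of a positioning rail by feel and pin it

## Robot

A 6-joint arm with a two-finger parallel gripper is mounted at the origin on a cart in front of the work surface, level with it; the furniture and walls round the work are solid. World frame = base frame: x ahead of the robot, y to its left, z up, the work surface at z = 0. Lengths are in m, angles in rad, forces in N, time in s.
With the tool pointing down it reaches from about 0.25 to 0.725 m from the base axis. Payload 4 kg.
Tool frame: the origin (TCP) lies on the centre line of the jaws, within the pads' length; the fingertips stand 17 mm ahead of it and the grasp point (between the pads) lies 2 mm behind it; z points along the fingers, x is the direction in which the jaws open and shut, and the axes are right-handed (so a half turn about z gives the same grasp; the last joint's range is limited). The gripper opens to 85 mm and grips with 20 to 120 N. Pads are 22 mm wide; open, the fingers measure 114 mm over their backs; the gripper's body (76 mm by 85 mm) begins 54 mm behind the grasp point. The pads swing forward as they close: fully open they stand 13 mm farther back than shut.
Start: joints at [1.236, 0.241, 0.005, 1.335, 0, 1.571], TCP at [0.164, 0.472, 0.248] pointing down, gripper open.
Joint ranges: [-2.72, 2.72], [-1.05, 1.87], [-1.09, 1.28], [-1.99, 2.15], [-1.42, 1.44], [-3.14, 3.14]. Speed limits (rad/s): [2.79, 2.79, 3.14, 3.14, 3.14, 3.14].

## Interface

Orientations are given as a unit quaternion [x, y, z, w].
In Python, from workcell import bot gives the robot as it stands.
- The arm moves only by the tool jog_arm, never from a script. Its arguments are lists of equal length, an entry for each row: "jaw": the closure, from 0 (fully open) to 1 (shut); "linear": the shift along the tool's x, y, z in m, a list of three; "delta_rot": the turn, a rotation vector about the tool's x, y, z in degrees, a list of three. A call has exactly 8 rows; each row is the pose to reach, as a shift and turn from the pose commanded when the call began, along the tool's axes at that moment; what a row does not reach only later rows make up. A row lasts 1/12 s, in which the tool goes at most 41.7 mm and 7.16 degrees, less where a joint would pass 70% of its speed; a pose out of reach is approached as far as the arm can. A call with a gripper value outside its range is refused whole. The fingers move at their own pace and stop on an object; the grip force is fixed at half the most. Time passes only in rows, so rows that repeat a pose let the fingers close, or fill a call up. It gives the time, the measured TCP pose, the force and the opening at its end, in the units of the state.
- bot.get_obs(): the state, without advancing time (a new reading comes with each control period).
- bot.camera(name): name is "side" or "top"; returns (picture, depth): 480x640x3 uint8, red, green, blue; 480x640 float32, m along the optical axis (not along the pixel's ray), 0 where there is no reading.
- bot.calibration(name): a dict with "fovy" (degrees; the focal length in pixels is half the picture's height over the tangent of half this angle, whatever the lens; pixels are square), "cx", "cy" (the principal point, pixels), "k1" (the pictures are not rectified: a ray, as slopes to the right and down, at radius r is drawn at 1 + k1 r^2 times it, then the intrinsics apply), "origin" and "orientation" of the camera in the world. Camera axes: x right, y down, z forward; pixel columns grow to the right and rows downward; lengths in m; the calibration is good to about 2 mm. A picture is of the moment at which its call begins. calibration takes no time and is no camera call.
- bot.job_done(): hands the job in, once; it reports no verdict.
The state is a dict: "clock": time; "joint_pos": joint angles; "joint_vel": joint speeds; "tau": joint torques, N m; "eef_pos": TCP position; "tool_rot": TCP orientation; "ft_force": force on the tool from outside, world axes, zero at the start; "ft_torque": the same for the moment, N m; "grip_width": finger opening in m.
Only numpy, scipy, OpenCV 4.12 (cv2) and the standard library are available. Lean on these libraries where they do the work, as an engineer would, in place of code of your own. Each camera call takes 0.05 s, during which the arm holds its last target.

## Task

Lock the positioning rail: take the blue-handled locking pin out of its stand, set its tip in the slot of the rail and slide it lightly along the black bar inside until it drops into the bar's hardly visible hole, then push it fully home, collar flat on the cover, and let go. The bar surface is delicate: never press the pin on the rail with more than 35 N. Leave the tape roll, the two plugs and the dish where they are.

Things in the scene. Friction and masses are not known exactly. Their poses are not given: they have to be found in the camera images.
- locking_pin: steel locking pin with blue round handle, loose, about 120 g, 80 mm long, upright in its stand. Origin: centre of its tip face; z along the pin to the handle. From the tip: cone 4 to 10 mm diameter over 4 mm, shank 10 mm diameter up to 22 mm, flat collar 26 mm diameter from 22 to 27 mm, handle 16 mm diameter from 27 to 80 mm. Grip it by the handle
- pin_grip (a point): point on the pin's axis in the handle, 60 mm above its tip, good to grip
- pin_stand: grey square stand 60x60x26 mm, fixed. Origin at the centre of its underside. A 12.5 mm hole in the middle, whose floor is 3 mm above the table, holds the pin loosely; the pin's collar rests on its top, tip 4 mm above the table
- rail: positioning rail, fixed: aluminium housing 70 mm (x) by 226 mm (y), 36 mm high, with 6 mm black end caps and four low lugs at its sides. Origin: centre of its underside. Its flat cover is 6 mm thick with one straight slot along the rail's y; under the slot lies the black index bar, clamped so that it does not move
- slot_centre (a point): centre of the slot at the cover's top, 36 mm above the table; axes as the rail's. The slot is 13 mm wide (x -6.5 to 6.5 mm) and 96 mm long (y -48 to 48 mm). With the pin home its collar lies on the cover and its tip is 22 mm below this level; while the tip slides on the bar the collar is 16 mm above the cover
- tape_roll: roll of beige tape lying flat, 92 mm across, 25 mm high; not to be disturbed
- plug_a: white stepped plug, 31 mm diameter, 29 mm high; not to be disturbed
- plug_b: white stepped plug, 28 mm diameter, 29 mm high; not to be disturbed
- dish: flat round clear dish with reddish filling, 60 mm diameter, 15 mm high; not to be disturbed
- bar_face (a point): point on the bar's flat black face under the slot's centre, 6 mm below the cover's top. The bar has one round blind hole, 12 mm diameter, 20 mm deep, on the slot's middle line; its place along the slot differs each time, anywhere from y = -32 to 32 mm; it is black in black
Not all that is in view belongs to the job. Several things look just like the locking_pin: the one meant starts farthest to the robot's right. Leave any pink look-alike of the pin_stand alone.

How it is judged:
On the way:
1. the pin is drawn out of its stand (z of locking_pin in the frame of pin_stand above 0.03 m), for 0.1 s.
At the end, for the whole second after the job is handed in: the pin stands upright (within 0.1 rad) and at rest in the bar's hole, its tip at least 20.5 mm below the top of the rail's cover (fully home is 22 mm), on the slot's line within 5 mm and within 38 mm of the slot's centre along it (z of locking_pin in the frame of slot_centre below -0.0205 m and x of locking_pin in the frame of slot_centre between -0.005 and 0.005 m and y of locking_pin in the frame of slot_centre between -0.038 and 0.038 m and angle between locking_pin's own z axis and vertical below 0.1 rad and linear speed of locking_pin below 0.02 m/s); the robot touches nothing.
It fails at once if the pin is pressed against the rail with more than 35 N (contact force between locking_pin and rail above 35 N).
It fails at once if the tape roll, a plug or the dish is moved by more than 20 mm (distance of any of tape_roll, plug_a, plug_b, dish from where it was at the start of the episode above 0.02 m).
It also fails if it takes over 72 s, if anything falls off the work surface, if the arm or the gripper's body presses on something with over 40 N, if the wrist force passes 120 N, or if a joint passes its speed limit or range.

## Working session

There is one attempt and no reset: what is moved stays moved. The work goes in short steps, Python scripts to look and compute and a tool call to move; the robot and the scene stay as the last step left them, time stands still between calls to the robot, and variables do not carry over. Pictures are saved under pics/ and viewed, and the job is handed in when it is done.

Besides the shell and the picture viewer there is one more tool, called after "Call:" as name(argument=value, ...), one argument or row to a line, values as JSON. jog_arm: Moves the arm, as the interface text tells. Its arguments: {"type":"object","properties":{"jaw":{"type":"array","items":{"type":"number"}},"linear":{"type":"array","items":{"type":"array","items":{"type":"number"}}},"delta_rot":{"type":"array","items":{"type":"array","items":{"type":"number"}}}},"required":["jaw","linear","delta_rot"]}

```bash
mkdir -p pics; ls; python3 - <<'E'
from workcell import bot
import cv2,numpy as np
for n in("top","side"):
    im,d=bot.camera(n); cv2.imwrite(f"pics/{n}0.png",im[:,:,::-1]); np.savez(f"{n}0.npz",im=im,d=d); print(n,bot.calibration(n))
print(bot.get_obs())
E
```

```text
pics
top {'fovy': 43.43520393939541, 'cx': 328.18840062929144, 'cy': 235.3171833076735, 'k1': -0.06526664638701253, 'origin': array([0.27379189, 0.23719068, 1.34859042]), 'orientation': array([ 0.70779349, -0.70066228,  0.06191781, -0.06532182])}
side {'fovy': 48.97975534769133, 'cx': 321.9283762677877, 'cy': 238.4926454129868, 'k1': -0.125875724791687, 'origin': array([ 0.15721263, -0.50848994,  0.47974413]), 'orientation': array([ 0.83112433, -0.19803131,  0.11642598, -0.50641973])}
{'clock': 0.1, 'joint_pos': array([ 1.23601634e+00,  2.41372992e-01,  3.88850587e-03,  1.33519336e+00,
       -3.09076004e-05,  1.57078929e+00]), 'joint_vel': array([-0.00056979, -0.00203836,  0.00120186,  0.00049433, -0.0013163 ,
       -0.00045929]), 'tau': array([ 8.86614362e-04, -3.73138189e+01,  2.53010309e+01,  1.08591240e-02,
        1.23575146e-04,  1.14022146e-06]), 'eef_pos': array([0.1641192 , 0.47175014, 0.24749556]), 'tool_rot': array([ 8.15031756e-01,  5.79415526e-01, -7.57797115e-04,  5.57679573e-04]), 'ft_force': array([ 0.58404254,  0.20672686, -0.23201481]), 'ft_torque': array([-0.01578606, -0.01769208,  0.03610828]), 'grip_width': 0.08550566351444328}
```

View pics/top0.png

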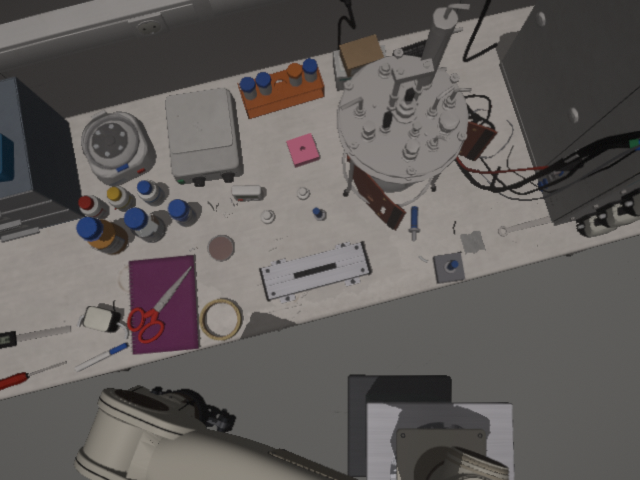

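View pics/side0.png

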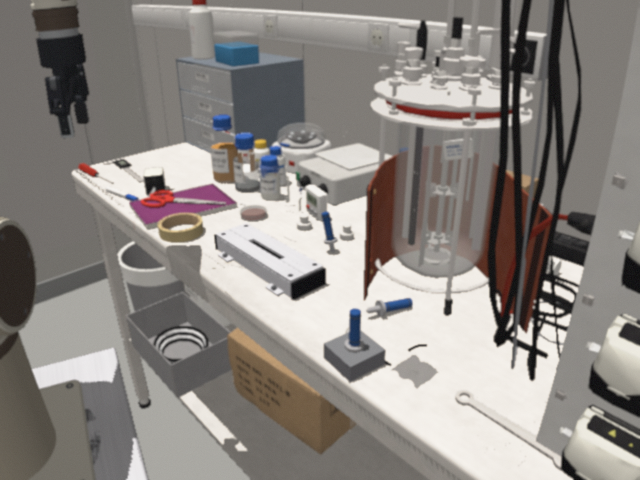

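Candidates for the pin: one upright in the grey stand, at top (452,266) and side (355,328). One lying, at top (414,222) and side (390,306). One upright without a stand, at top (319,213) and side (328,232). Next I measure these, the stand and the rail.

```bash
cat > h.py <<'E'
import numpy as np,cv2
from scipy.spatial.transform import Rotation as R
from workcell import bot
def K(n):
    c=bot.calibration(n); f=240/np.tan(np.radians(c['fovy']/2))
    return c,f
def ray(n,u,v):
    c,f=K(n)
    a=np.array([(np.asarray(u,float)-c['cx'])/f,(np.asarray(v,float)-c['cy'])/f])
    b=a.copy()
    for _ in range(20): b=a/(1+c['k1']*(b**2).sum(0))
    dd=np.stack([b[0],b[1],np.ones_like(b[0])],-1)
    return c['origin'],dd@R.from_quat(c['orientation']).as_matrix().T
def at_z(n,u,v,z):
    o,d=ray(n,u,v); t=(z-o[2])/d[...,2]; return o+d*t[...,None]
def pts(n,dep):
    v,u=np.mgrid[0:480,0:640]; o,d=ray(n,u,v); p=o+d*dep[...,None]; p[dep==0]=np.nan; return p
def proj(n,P):
    c,f=K(n); p=(np.atleast_2d(P)-c['origin'])@R.from_quat(c['orientation']).as_matrix()
    s=p[:,:2]/p[:,2:]; s=s*(1+c['k1']*(s**2).sum(1,keepdims=True)); return s*f+[c['cx'],c['cy']]
E
python3 - <<'E'
from h import *
for n,L in (("top",[(452,265),(414,222),(319,213),(450,268),(315,271)]),("side",[(355,328),(390,306),(328,232),(355,352)])):
    z=np.load(n+'0.npz');P=pts(n,z['d'])
    for u,v in L: print(n,u,v,P[v,u].round(4))
z=np.load('top0.npz');im=z['im'][:,:,::-1]
a=cv2.resize(im[235:305,250:380],None,fx=6,fy=6,interpolation=2)
cv2.imwrite('pics/c1.png',a)
b=cv2.resize(im[240:300,420:480],None,fx=8,fy=8,interpolation=2);cv2.imwrite('pics/c2.png',b)
s=np.load('side0.npz')['im'][:,:,::-1]
cv2.imwrite('pics/c3.png',cv2.resize(s[210:390,200:430],None,fx=3.3,fy=3.3,interpolation=2))
E
```

```text
top 452 265 [ 0.443  -0.0188  0.0824]
top 414 222 [0.5483 0.0519 0.0194]
top 319 213 [0.5542 0.2649 0.0771]
top 450 268 [ 0.4398 -0.0195  0.0568]
top 315 271 [0.4347 0.2732 0.0229]
side 355 328 [ 0.4406 -0.0313  0.0613]
side 390 306 [0.5476 0.0452 0.0149]
side 328 232 [0.5538 0.2666 0.0422]
side 355 352 [ 0.4384 -0.037   0.0262]
```

View pics/c1.png

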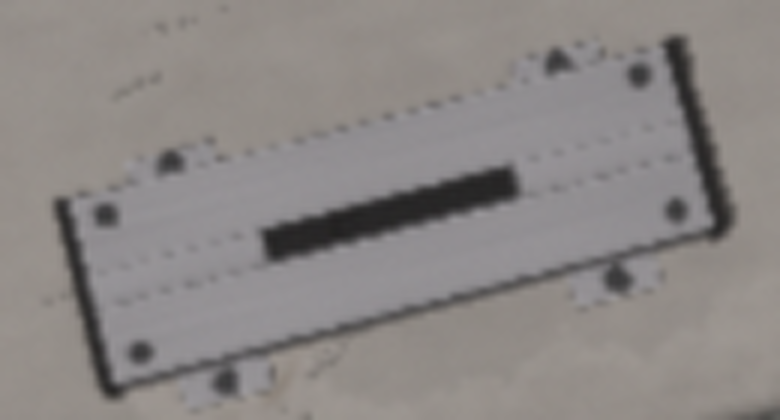

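View pics/c2.png

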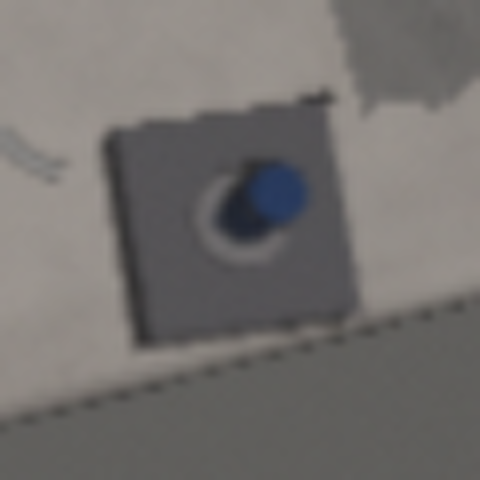

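View pics/c3.png

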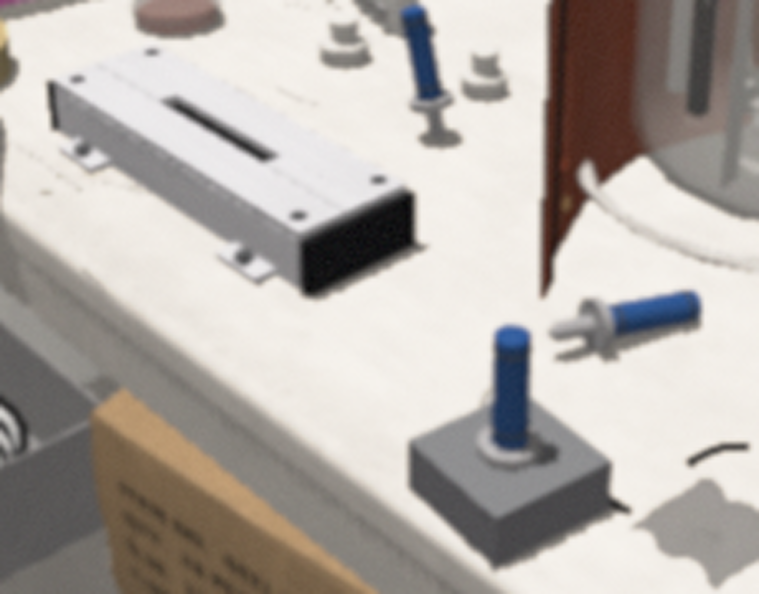

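The pin in the stand is farthest to the robot's right (y about -0.03, against 0.05 and 0.27), and the crop shows it upright in the grey stand. Now I measure precisely.

```bash
python3 - <<'E'
from h import *
for n,box in (("top",(285,255,345,285)),("side",(245,235,290,262))):
    z=np.load(n+'0.npz');im=z['im'];P=pts(n,z['d'])
    g=im.max(2); x0,y0,x1,y1=box
    m=np.zeros(g.shape,np.uint8); m[y0:y1,x0:x1]=(g[y0:y1,x0:x1]<(90 if n=='top' else 110))
    nc,lab,st,ce=cv2.connectedComponentsWithStats(m); k=1+st[1:,4].argmax()
    vv,uu=np.nonzero(lab==k); print(n,st[k],ce[k])
    rct=cv2.minAreaRect(np.stack([uu,vv],1).astype(np.float32)); bx=cv2.boxPoints(rct)
    for zz in(.036,.030):
        c=at_z(n,ce[k][0],ce[k][1],zz); W=at_z(n,uu,vv,zz)[:,:2]; w,V=np.linalg.eigh(np.cov(W.T)); d=V[:,1]; a=(W-W.mean(0))
        print(zz,c.round(4),'W',W.mean(0).round(4),'ang',np.degrees(np.arctan2(d[1],d[0])).round(2),'len',np.ptp(a@d).round(4),np.ptp(a@V[:,0]).round(4))
    # cover plane points
    sel=P[y0-15:y1+15,x0-20:x1+20].reshape(-1,3); print('cover z med',np.nanmedian(sel[:,2]))
    # blue pin
    b=im.astype(int); m=((b[...,2]-b[...,0]>40)).astype(np.uint8)
    bx=(440,250,465,280) if n=='top' else (340,300,370,355)
    mm=np.zeros_like(m);mm[bx[1]:bx[3],bx[0]:bx[2]]=m[bx[1]:bx[3],bx[0]:bx[2]]
    vv,uu=np.nonzero(mm);print('blue',uu.min(),uu.max(),vv.min(),vv.max(),uu.mean(),vv.mean())
    p=P[vv,uu]; print('pin pts', np.nanmedian(p,0).round(4), np.nanmin(p,0).round(4),np.nanmax(p,0).round(4))
    if n=='top':
        t=p[:,2]>0.07; print('top face', at_z(n,uu[t].mean(),vv[t].mean(),.084))
    else:
        for v in range(vv.min(),vv.max()+1,4):
            q=uu[vv==v]; print(v,q.min(),q.max(),P[v,int(q.mean())].round(4))
# compare rail cover corners
c=np.array([(62,200),(112,392),(727,230),(678,40)])/6+[250-.42,235-.42]
print(at_z('top',c[:,0],c[:,1],.036).round(4), at_z('top',c[:,0],c[:,1],.036).mean(0))
# collar in top crop: ellipse centre approx (245,218)/8
print('collar',at_z('top',245/8+420-.44,218/8+240-.44,.031))
print('standtop',[at_z('top',a/8+420-.44,b/8+240-.44,.026).round(4) for a,b in((110,132),(326,100),(358,312),(140,345))])
E
```

```text
top [294 263  42  16 244] [314.29508197 270.24180328]
0.036 [0.4348 0.2744 0.036 ] W [0.4348 0.2744] ang 105.6 len 0.0941 0.0126
0.03 [0.4355 0.2746 0.03  ] W [0.4355 0.2746] ang 105.6 len 0.0946 0.0127
cover z med 0.03015721043798092
blue 452 457 261 266 454.3666666666667 263.6333333333333
pin pts [ 0.4454 -0.0232  0.0835] [ 0.4406 -0.03    0.0785] [ 0.4515 -0.0184  0.0884]
top face [ 0.44572597 -0.02357967  0.084     ]
side [252 241  30  17  81] [266.56790123 249.30864198]
0.036 [0.432  0.2669 0.036 ] W [0.4319 0.2673] ang 105.42 len 0.0828 0.0064
0.03 [0.4357 0.2774 0.03  ] W [0.4356 0.2778] ang 105.42 len 0.0839 0.0065
cover z med 0.027517325928285402
blue 350 359 309 344 354.33458646616543 326.07894736842104
pin pts [ 0.4404 -0.0302  0.0635] [ 0.4356 -0.0336  0.0341] [ 0.4499 -0.0182  0.084 ]
309 352 357 [ 0.4446 -0.0207  0.0835]
313 350 359 [ 0.4407 -0.0276  0.0829]
317 353 355 [ 0.4394 -0.03    0.0785]
321 351 358 [ 0.44   -0.0293  0.0715]
325 351 358 [ 0.439  -0.0313  0.0667]
329 351 358 [ 0.4398 -0.0303  0.0593]
333 350 358 [ 0.4387 -0.0323  0.0545]
337 350 358 [ 0.44   -0.0305  0.0462]
341 353 356 [ 0.4406 -0.0299  0.0389]
[[0.4386 0.394  0.036 ]
 [0.3687 0.3737 0.036 ]
 [0.4301 0.1507 0.036 ]
 [0.5003 0.1686 0.036 ]] [0.43444239 0.27175729 0.036     ]
collar [ 0.44578393 -0.02505652  0.031     ]
standtop [array([0.4702, 0.011 , 0.026 ]), array([ 0.4797, -0.0495,  0.026 ]), array([ 0.4206, -0.0568,  0.026 ]), array([0.4109, 0.0038, 0.026 ])]
```

```bash
python3 - <<'E'
from h import *
c=np.array([.4348,.2735]);d=np.array([-.267,.964]);nn=np.array([.964,.267])
for n in("top","side"):
    z=np.load(n+'0.npz');im=z['im'];P=pts(n,z['d'])
    print(n)
    for s in range(-52,56,4):
        row=[]
        for e in(-2,0,2):
            q=c+d*s/1e3+nn*e/1e3; u,v=proj(n,[q[0],q[1],.030])[0]
            r=cv2.getRectSubPix(im,(1,1),(float(u),float(v)))[0,0]; row.append((r.tolist(),round(float(P[int(round(v)),int(round(u)),2]),4)))
        print(s,row)
E
```

```text
top
-52 [([142, 139, 142], 0.0338), ([145, 142, 145], 0.0338), ([147, 144, 147], 0.0362)]
-48 [([100, 98, 99], 0.027), ([101, 99, 101], 0.0261), ([98, 97, 98], 0.0349)]
-44 [([48, 47, 47], 0.0275), ([44, 42, 43], 0.0304), ([43, 41, 42], 0.0304)]
-40 [([43, 42, 42], 0.0281), ([39, 38, 38], 0.0315), ([39, 37, 37], 0.0268)]
-36 [([44, 43, 43], 0.027), ([40, 39, 39], 0.0312), ([40, 39, 39], 0.0262)]
-32 [([43, 42, 42], 0.025), ([40, 39, 39], 0.0292), ([39, 38, 38], 0.0259)]
-28 [([45, 44, 44], 0.0334), ([41, 40, 40], 0.0246), ([40, 39, 38], 0.0295)]
-24 [([44, 43, 44], 0.0242), ([40, 39, 39], 0.0323), ([41, 41, 41], 0.0317)]
-20 [([44, 43, 43], 0.0311), ([40, 39, 39], 0.0313), ([40, 39, 38], 0.0274)]
-16 [([44, 41, 42], 0.0278), ([39, 38, 38], 0.0282), ([40, 39, 39], 0.0307)]
-12 [([44, 42, 43], 0.0316), ([40, 39, 39], 0.0282), ([40, 39, 40], 0.0246)]
-8 [([44, 43, 43], 0.0279), ([40, 39, 39], 0.0236), ([39, 39, 39], 0.0299)]
-4 [([43, 42, 42], 0.0304), ([41, 40, 40], 0.0277), ([40, 39, 39], 0.029)]
0 [([44, 43, 42], 0.0229), ([40, 40, 39], 0.0229), ([40, 39, 39], 0.0249)]
4 [([42, 40, 4
[... 2451 characters left out ...]
, 0.0344), ([87, 84, 85], 0.0288), ([61, 59, 59], 0.0287)]
24 [([133, 131, 132], 0.0282), ([85, 83, 84], 0.0274), ([70, 68, 69], 0.0301)]
28 [([132, 130, 130], 0.0277), ([78, 77, 77], 0.0296), ([68, 66, 67], 0.0292)]
32 [([137, 135, 137], 0.0294), ([82, 79, 81], 0.0283), ([60, 60, 60], 0.0285)]
36 [([135, 133, 134], 0.0352), ([85, 85, 85], 0.0293), ([58, 57, 57], 0.0279)]
40 [([133, 132, 133], 0.0292), ([83, 82, 83], 0.0304), ([69, 69, 68], 0.0288)]
44 [([140, 138, 139], 0.0284), ([91, 89, 90], 0.0292), ([76, 74, 75], 0.0292)]
48 [([155, 153, 154], 0.0337), ([118, 116, 116], 0.0302), ([101, 99, 99], 0.0282)]
52 [([174, 172, 174], 0.0337), ([147, 145, 146], 0.0335), ([134, 131, 132], 0.0307)]
```

The top depth picture shows the hole: the floor reads about 0.007 at s = +12 to 20 mm along the slot. Next I find its centre.

```bash
python3 - <<'E'
from h import *
c=np.array([.4348,.2735]);d=np.array([-.267,.964]);nn=np.array([.964,.267])
z=np.load('top0.npz');P=pts('top',z['d'])
v,u=np.mgrid[255:285,285:345]; Z=P[255:285,285:345,2]
q=at_z('top',u,v,.030)[...,:2]-c; s=q@d;e=q@nn
ins=(abs(e)<.006)&(abs(s)<.044)
m=ins&(Z<.018)
print(list(zip(u[m],v[m],(s[m]*1e3).round(1),(e[m]*1e3).round(1),Z[m].round(4))))
w=np.clip(.029-Z[ins],0,.02); w[w<.008]=0
print('area mm2',m.sum()*(q[0,1]-q[0,0]).dot(q[0,1]-q[0,0])*1e6,'cent s,e',s[m].mean(),e[m].mean(), (w*s[ins]).sum()/w.sum())
print(c+d*s[m].mean()+nn*e[m].mean())
o=bot.get_obs();Rt=R.from_quat(o['tool_rot']).as_matrix();print(Rt.round(3),o['eef_pos'])
t=np.array([.4447,-.0236,.20]);print('shift tool',Rt.T@(t-o['eef_pos']))
print('tool x angle',np.degrees(np.arctan2(Rt[1,0],Rt[0,0])))
E
```

```text
[(np.int64(306), np.int64(271), np.float64(19.0), np.float64(4.0), np.float64(0.0159)), (np.int64(307), np.int64(271), np.float64(16.8), np.float64(3.5), np.float64(0.0074)), (np.int64(308), np.int64(271), np.float64(14.7), np.float64(2.9), np.float64(0.0083)), (np.int64(309), np.int64(271), np.float64(12.6), np.float64(2.3), np.float64(0.0128)), (np.int64(306), np.int64(272), np.float64(19.5), np.float64(1.9), np.float64(0.0049)), (np.int64(307), np.int64(272), np.float64(17.4), np.float64(1.3), np.float64(0.0054)), (np.int64(308), np.int64(272), np.float64(15.3), np.float64(0.8), np.float64(0.004)), (np.int64(309), np.int64(272), np.float64(13.1), np.float64(0.2), np.float64(0.0122)), (np.int64(305), np.int64(273), np.float64(22.2), np.float64(0.3), np.float64(0.0138)), (np.int64(306), np.int64(273), np.float64(20.1), np.float64(-0.2), np.float64(0.0098)), (np.int64(307), np.int64(273), np.float64(17.9), np.float64(-0.8), np.float64(0.0078)), (np.int64(308), np.int64(273), np.float64(15.8), np.float64(-1.4), np.float64(0.0106)), (np.int64(309), np.int64(273), np.float64(13.7), np.f
[... 260 characters left out ...]
np.float64(-3.0), np.float64(0.0104)), (np.int64(308), np.int64(274), np.float64(16.4), np.float64(-3.5), np.float64(0.0055)), (np.int64(309), np.int64(274), np.float64(14.2), np.float64(-4.1), np.float64(0.011)), (np.int64(307), np.int64(275), np.float64(19.1), np.float64(-5.1), np.float64(0.0082)), (np.int64(308), np.int64(275), np.float64(16.9), np.float64(-5.7), np.float64(0.012))]
area mm2 98.10502552462775 cent s,e 0.016768238273864988 -0.0006688279496832344 0.01672603300578349
[0.42967813 0.289486  ]
[[ 0.329  0.944 -0.001]
 [ 0.944 -0.329 -0.002]
 [-0.002  0.    -1.   ]] [0.1641192  0.47175014 0.24749556]
shift tool [-0.37557456  0.42775248  0.04821551]
tool x angle 70.81892302205982
```

Call:
jog_arm(
  jaw=[0, 0, 0, 0, 0, 0, 0, 0],
  linear=[
    [-0.024, 0.027, 0.002],
    [-0.047, 0.054, 0.004],
    [-0.071, 0.081, 0.006],
    [-0.094, 0.107, 0.008],
    [-0.118, 0.134, 0.01],
    [-0.141, 0.161, 0.012],
    [-0.165, 0.188, 0.014],
    [-0.188, 0.214, 0.016],
  ],
  delta_rot=[
    [0, 0, -4.3],
    [0, 0, -8.7],
    [0, 0, -13],
    [0, 0, -17.3],
    [0, 0, -21.7],
    [0, 0, -26],
    [0, 0, -30.4],
    [0, 0, -34.7],
  ],
)

```text
clock: 0.77
eef_pos: [0.3048, 0.2225, 0.232]
tool_rot: [0.604, 0.797, -0.0, -0.0]
ft_force: [0.8, 0.4, -0.2]
grip_width: 0.0853
```

```bash
cat >> h.py <<'E'
def st(t=None):
    o=bot.get_obs();Rt=R.from_quat(o['tool_rot']).as_matrix()
    print('t',round(o['clock'],2),'q',o['joint_pos'].round(3),'p',o['eef_pos'].round(4),'F',o['ft_force'].round(2),'M',o['ft_torque'].round(3),'w',round(o['grip_width'],4))
    print('xang',np.degrees(np.arctan2(Rt[1,0],Rt[0,0])).round(2),'tilt',Rt[:,2].round(4))
    if t is not None: print('shift',(Rt.T@(np.array(t)-o['eef_pos'])).round(4))
    return o
E
python3 -c "
from h import *
st([.4447,-.0236,.15])"
```

```text
t 0.77 q [ 0.631  0.006 -0.31   1.255 -0.     0.356] p [0.3048 0.2225 0.232 ] F [ 0.79  0.35 -0.24] M [ 0.033 -0.038 -0.01 ] w 0.0853
xang 105.76 tilt [-3.e-04 -4.e-04 -1.e+00]
shift [-0.2749  0.0678  0.082 ]
```

Call:
jog_arm(
  jaw=[0, 0, 0, 0, 0, 0, 0, 0],
  linear=[
    [-0.037, 0.009, 0.01],
    [-0.074, 0.018, 0.02],
    [-0.111, 0.027, 0.03],
    [-0.148, 0.036, 0.04],
    [-0.185, 0.045, 0.05],
    [-0.222, 0.055, 0.062],
    [-0.259, 0.064, 0.075],
    [-0.275, 0.068, 0.082],
  ],
  delta_rot=[
    [0, 0, 0],
    [0, 0, 0],
    [0, 0, 0],
    [0, 0, 0],
    [0, 0, 0],
    [0, 0, 0],
    [0, 0, 0],
    [0, 0, 0],
  ],
)

```text
clock: 1.43
eef_pos: [0.4448, -0.026, 0.1488]
tool_rot: [0.607, 0.795, -0.001, 0.0]
ft_force: [0.5, 0.4, 0.4]
grip_width: 0.0855
```

```bash
python3 -c "
from h import *
for n in('top','side'):
    im,d=bot.camera(n);cv2.imwrite('pics/%s1.png'%n,cv2.resize(im[180:330,380:530,::-1] if n=='top' else im[200:400,250:470,::-1],None,fx=3,fy=3))
st([.4447,-.0236,.062])"
```

```text
t 1.53 q [-0.056  0.207 -0.311  1.055 -0.    -0.322] p [ 0.4437 -0.0248  0.1485] F [-0.5   0.37  0.65] M [-0.002  0.032 -0.013] w 0.0856
xang 105.24 tilt [-2.9e-03 -2.0e-04 -1.0e+00]
shift [0.0009 0.0015 0.0865]
```

View pics/side1.png

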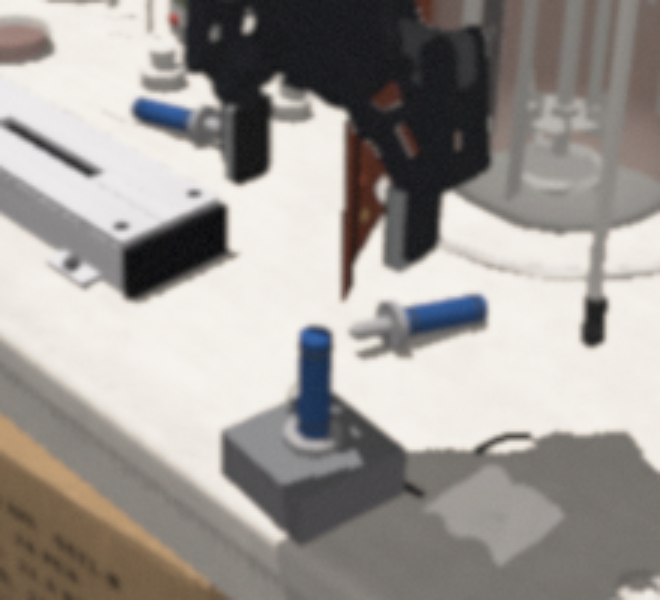

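The gripper is open over the stand pin (crop 315,385). The free-standing look-alike has toppled on its own, crop (165,115). I go down now.

Call:
jog_arm(
  jaw=[0, 0, 0, 0, 0, 0, 0, 0],
  linear=[
    [0.001, 0.001, 0.012],
    [0.001, 0.001, 0.025],
    [0.001, 0.001, 0.038],
    [0.001, 0.001, 0.051],
    [0.001, 0.001, 0.064],
    [0.001, 0.001, 0.076],
    [0.001, 0.001, 0.086],
    [0.001, 0.001, 0.086],
  ],
  delta_rot=[
    [0, 0, 0],
    [0, 0, 0],
    [0, 0, 0],
    [0, 0, 0],
    [0, 0, 0],
    [0, 0, 0],
    [0, 0, 0],
    [0, 0, 0],
  ],
)

```text
clock: 2.2
eef_pos: [0.4422, -0.0201, 0.0628]
tool_rot: [0.605, 0.797, -0.001, -0.002]
ft_force: [-0.5, 0.1, -0.5]
grip_width: 0.0855
```

```bash
python3 -c "
from h import *
im,d=bot.camera('side');cv2.imwrite('pics/side2.png',cv2.resize(im[230:400,270:440,::-1],None,fx=4,fy=4,interpolation=2)[:600])
st([.4447,-.0236,.062])"
```

```text
t 2.25 q [-0.046  0.311 -0.432  0.831  0.    -0.318] p [ 0.4429 -0.0202  0.0637] F [-0.44  0.12  0.28] M [ 0.009 -0.015 -0.047] w 0.0855
xang 105.59 tilt [-3.e-03  4.e-04 -1.e+00]
shift [-0.0037  0.0008  0.0017]
```

View pics/side2.png

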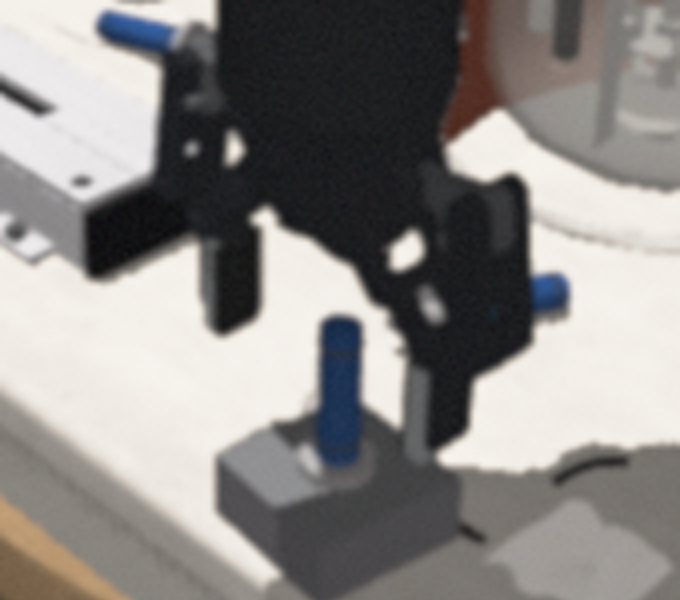

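Call:
jog_arm(
  jaw=[0, 0, 0.3, 0.5, 0.7, 0.9, 1, 1],
  linear=[
    [-0.0035, 0, 0.001],
    [-0.0035, 0, 0.001],
    [-0.0035, 0, 0.001],
    [-0.0035, 0, 0.001],
    [-0.0035, 0, 0.001],
    [-0.0035, 0, 0.001],
    [-0.0035, 0, 0.001],
    [-0.0035, 0, 0.001],
  ],
  delta_rot=[
    [0, 0, 0],
    [0, 0, 0],
    [0, 0, 0],
    [0, 0, 0],
    [0, 0, 0],
    [0, 0, 0],
    [0, 0, 0],
    [0, 0, 0],
  ],
)

```text
clock: 2.92
eef_pos: [0.4453, -0.0243, 0.0634]
tool_rot: [0.605, 0.796, 0.0, -0.0]
ft_force: [-0.3, 1.2, 2.7]
grip_width: 0.0147
```

```bash
python3 -c "
from h import *
st([.4447,-.0236,.062])"
```

```text
t 2.92 q [-0.055  0.314 -0.429  0.829  0.001 -0.326] p [ 0.4453 -0.0243  0.0634] F [-0.27  1.23  2.73] M [ 0.048  0.115 -0.021] w 0.0147
xang 105.52 tilt [-0.e+00  8.e-04 -1.e+00]
shift [ 0.0009 -0.0004  0.0014]
```

Call:
jog_arm(
  jaw=[1, 1, 1, 1, 1, 1, 1, 1],
  linear=[
    [0, 0, 0],
    [0, 0, 0],
    [0, 0, -0.006],
    [0, 0, -0.02],
    [0, 0, -0.036],
    [0, 0, -0.052],
    [0, 0, -0.065],
    [0, 0, -0.07],
  ],
  delta_rot=[
    [0, 0, 0],
    [0, 0, 0],
    [0, 0, 0],
    [0, 0, 0],
    [0, 0, 0],
    [0, 0, 0],
    [0, 0, 0],
    [0, 0, 0],
  ],
)

```text
clock: 3.58
eef_pos: [0.4465, -0.0249, 0.1353]
tool_rot: [0.605, 0.796, 0.001, 0.001]
ft_force: [0.5, 0.4, -1.3]
grip_width: 0.0151
```

```bash
python3 -c "
from h import *
im,d=bot.camera('side');cv2.imwrite('pics/side3.png',cv2.resize(im[200:400,270:440,::-1],None,fx=3,fy=3,interpolation=2)[:600])
st([.4297,.2895,.13])"
```

```text
t 3.63 q [-0.055  0.222 -0.331  1.015 -0.    -0.326] p [ 0.4466 -0.0248  0.1353] F [-0.4   0.32 -1.12] M [-0.034 -0.02   0.033] w 0.0145
xang 105.51 tilt [ 3.6e-03 -7.0e-04 -1.0e+00]
shift [0.3074 0.0677 0.0051]
```

View pics/side3.png

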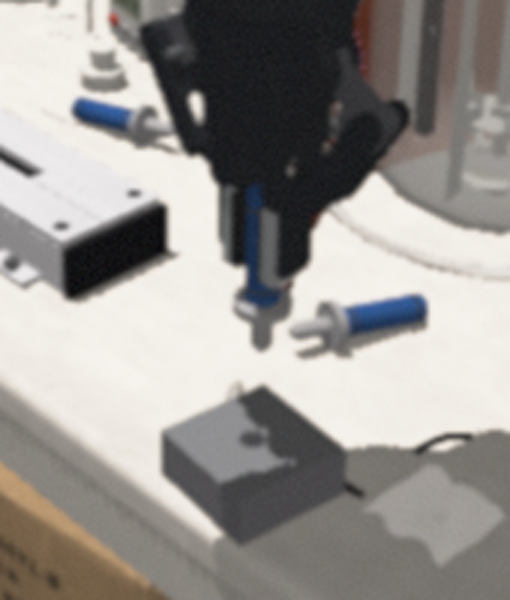

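The pin is clear of the stand, held by the handle, with the tip at crop (262,345). It leans slightly, so I'll measure that over the rail.

Call:
jog_arm(
  jaw=[1, 1, 1, 1, 1, 1, 1, 1],
  linear=[
    [0.025, 0.006, 0],
    [0.064, 0.015, 0],
    [0.103, 0.024, 0],
    [0.142, 0.033, 0],
    [0.181, 0.042, 0],
    [0.22, 0.051, 0],
    [0.259, 0.06, 0],
    [0.298, 0.068, 0.005],
  ],
  delta_rot=[
    [0, 0, 0],
    [0, 0, 0],
    [0, 0, 0],
    [0, 0, 0],
    [0, 0, 0],
    [0, 0, 0],
    [0, 0, 0],
    [0, 0, 0],
  ],
)

```text
clock: 4.3
eef_pos: [0.431, 0.2827, 0.1282]
tool_rot: [0.605, 0.796, 0.0, 0.0]
ft_force: [0.9, 0.9, -1.4]
grip_width: 0.0146
```

Call:
jog_arm(
  jaw=[1, 1, 1, 1, 1, 1, 1, 1],
  linear=[
    [0, 0, 0],
    [0, 0, 0.003],
    [0, 0, 0.006],
    [0, 0, 0.01],
    [0, 0, 0.014],
    [0, 0, 0.018],
    [0, 0, 0.02],
    [0, 0, 0.02],
  ],
  delta_rot=[
    [0, 0, 0],
    [0, 0, 0],
    [0, 0, 0],
    [0, 0, 0],
    [0, 0, 0],
    [0, 0, 0],
    [0, 0, 0],
    [0, 0, 0],
  ],
)

```text
clock: 4.97
eef_pos: [0.431, 0.2798, 0.1077]
tool_rot: [0.606, 0.796, -0.001, -0.0]
ft_force: [0.2, -0.2, -1.5]
grip_width: 0.0145
```

```bash
python3 -c "
from h import *
o=st([.4297,.2895,.13])
im,d=bot.camera('side');np.savez('side4.npz',im=im,d=d);x0,y0=210,170
S=6
a=cv2.resize(im[y0:y0+100,x0:x0+120,::-1],None,fx=S,fy=S,interpolation=2)
p=o['eef_pos']
for q in (p+[0,0,.01],p-[0,0,.059]):
    u=(proj('side',q)[0]-[x0,y0]+.5)*S; print(proj('side',q)); cv2.circle(a,tuple(int(t) for t in u),3,(0,0,255),-1)
cv2.imwrite('pics/side4.png',a)
im,d=bot.camera('top');np.savez('top4.npz',im=im,d=d);cv2.imwrite('pics/top4.png',cv2.resize(im[220:320,230:400,::-1],None,fx=4,fy=4,interpolation=2))
"
```

```text
t 4.97 q [ 0.576  0.374 -0.195  1.003 -0.     0.306] p [0.431  0.2798 0.1077] F [ 0.19 -0.15 -1.49] M [-0.01  -0.004  0.009] w 0.0145
xang 105.44 tilt [-1.e-03 -7.e-04 -1.e+00]
shift [ 0.0097  0.0013 -0.0223]
[[260.71260141 204.39531367]]
[[263.02911779 240.06158516]]
```

View pics/side4.png

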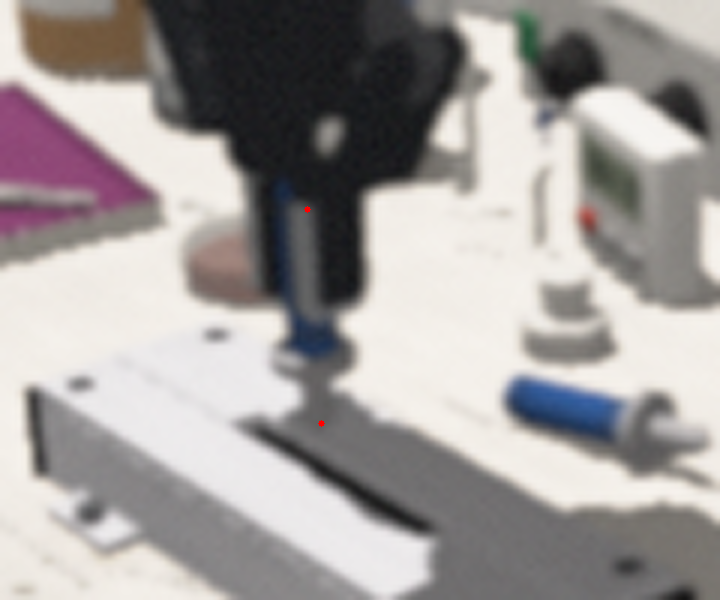

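View pics/top4.png

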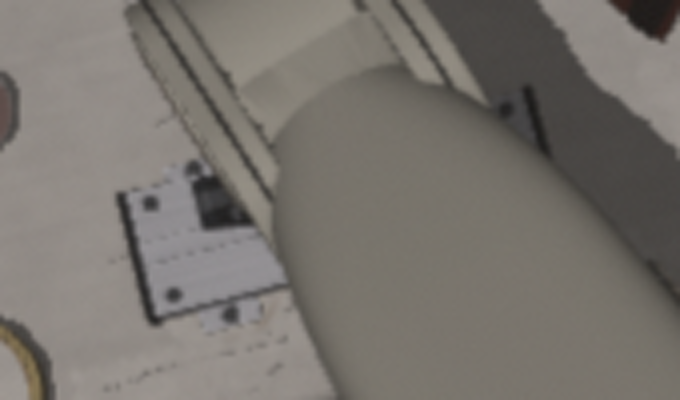

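```bash
python3 -c "
from h import *
im=np.load('side4.npz')['im'];S=12;x0,y0=245,195
a=cv2.resize(im[y0:y0+50,x0:x0+50,::-1],None,fx=S,fy=S,interpolation=cv2.INTER_CUBIC)
a=cv2.convertScaleAbs(a,alpha=1.8,beta=-20)
p=np.array([.431,.2798,.1077-.059])
for h in(0,.022,.027,.04,.06,.08):
    u=(proj('side',p+[0,0,h])[0]-[x0,y0]+.5)*S; cv2.circle(a,tuple(int(t) for t in u),3,(0,0,255),-1)
cv2.imwrite('pics/side4b.png',a)
"
```

```text
(no output)
```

View pics/side4b.png

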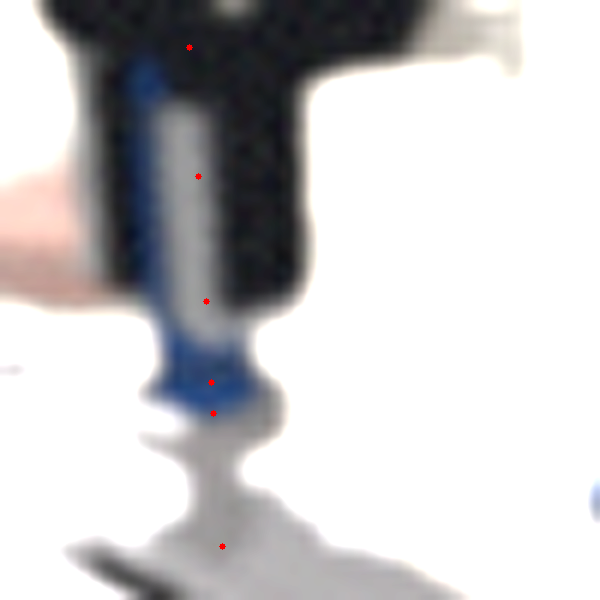

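Call:
jog_arm(
  jaw=[1, 1, 1, 1, 1, 1, 1, 1],
  linear=[
    [0, 0.001, 0],
    [0, 0.002, 0],
    [0, 0.003, 0],
    [0, 0.0035, 0.001],
    [0, 0.0035, 0.003],
    [0, 0.0035, 0.005],
    [0, 0.0035, 0.007],
    [0, 0.0035, 0.008],
  ],
  delta_rot=[
    [0.5, 0, 0],
    [1, 0, 0],
    [1.5, 0, 0],
    [2, 0, 0],
    [2.5, 0, 0],
    [2.5, 0, 0],
    [2.5, 0, 0],
    [2.5, 0, 0],
  ],
)

```text
clock: 5.73
eef_pos: [0.4342, 0.2815, 0.0997]
tool_rot: [0.605, 0.796, -0.018, -0.013]
ft_force: [-0.8, -1.4, -1.3]
grip_width: 0.0145
```

```bash
python3 -c "
from h import *
o=st()
im,d=bot.camera('side');np.savez('side5.npz',im=im,d=d);S=10;x0,y0=235,195
a=cv2.resize(im[y0:y0+60,x0:x0+65,::-1],None,fx=S,fy=S,interpolation=cv2.INTER_CUBIC)
a=cv2.convertScaleAbs(a,alpha=1.4,beta=-5)
c=np.array([.4348,.2735,.036]);dd=np.array([-.267,.964,0]);nn=np.array([.964,.267,0])
def dot(q,col):
    u=(proj('side',q)[0]-[x0,y0]+.5)*S; cv2.circle(a,tuple(int(t) for t in u),2,col,-1)
for s in range(-48,49,8):
  for e in(-6.5,6.5): dot(c+dd*s/1e3+nn*e/1e3,(0,255,0))
Rt=R.from_quat(o['tool_rot']).as_matrix();q0=(o['eef_pos']-c)
print('TCP s,e',q0@dd,q0@nn)
p=o['eef_pos']-Rt[:,2]*0
for h in(0,.022,.027,.04,.06,.08): dot(o['eef_pos']+Rt@[0,.0026,0]+[0,0,-.059+h] - nn*.0046,(0,0,255))
cv2.imwrite('pics/side5.png',a)
"
```

```text
t 5.73 q [ 0.568  0.418 -0.152  1.044  0.013  0.297] p [0.4342 0.2815 0.0997] F [-0.84 -1.36 -1.29] M [ 0.014 -0.045 -0.078] w 0.0145
xang 105.52 tilt [-0.0429 -0.0122 -0.999 ]
TCP s,e 0.007893356269793206 0.0015855594031884519
```

View pics/side5.png

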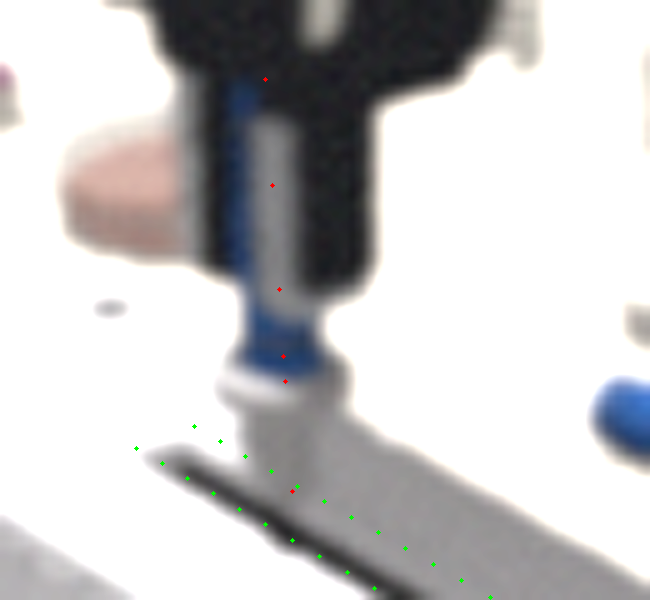

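The tip sits over the slot, about (287,500) in the crop, midway between the slot edges, and the pin is now near vertical. I lower it into the slot.

Call:
jog_arm(
  jaw=[1, 1, 1, 1, 1, 1, 1, 1],
  linear=[
    [0, 0, 0.001],
    [0, 0, 0.002],
    [0, 0, 0.003],
    [0, 0, 0.004],
    [0, 0, 0.005],
    [0, 0, 0.006],
    [0, 0, 0.007],
    [0, 0, 0.0075],
  ],
  delta_rot=[
    [0, 0, 0],
    [0, 0, 0],
    [0, 0, 0],
    [0, 0, 0],
    [0, 0, 0],
    [0, 0, 0],
    [0, 0, 0],
    [0, 0, 0],
  ],
)

```text
clock: 6.45
eef_pos: [0.4342, 0.2816, 0.0927]
tool_rot: [0.605, 0.796, -0.017, -0.013]
ft_force: [-0.4, 0.0, -1.4]
grip_width: 0.0145
```

```bash
python3 -c "
from h import *
o=st()
im,d=bot.camera('side');S=10;x0,y0=235,195
a=cv2.resize(im[y0:y0+60,x0:x0+65,::-1],None,fx=S,fy=S,interpolation=cv2.INTER_CUBIC)
cv2.imwrite('pics/side6.png',cv2.convertScaleAbs(a,alpha=1.4,beta=-5))
"
```

```text
t 6.45 q [ 0.568  0.425 -0.162  1.026  0.013  0.297] p [0.4342 0.2816 0.0927] F [-0.37  0.01 -1.44] M [ 0.054  0.009 -0.016] w 0.0145
xang 105.52 tilt [-0.0422 -0.0117 -0.999 ]
```

View pics/side6.png

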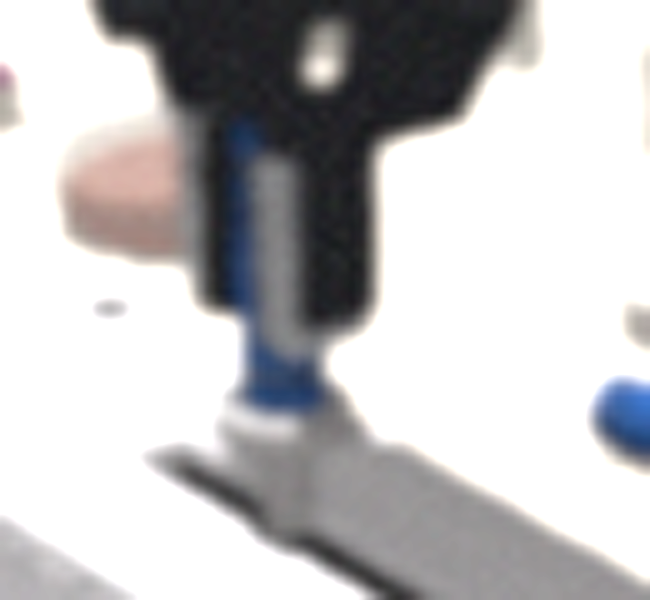

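Call:
jog_arm(
  jaw=[1, 1, 1, 1, 1, 1, 1, 1],
  linear=[
    [0, 0, 0.0003],
    [0, 0, 0.0006],
    [0, 0, 0.0009],
    [0, 0, 0.0012],
    [0, 0, 0.0015],
    [0, 0, 0.0018],
    [0, 0, 0.002],
    [0, 0, 0.002],
  ],
  delta_rot=[
    [0, 0, 0],
    [0, 0, 0],
    [0, 0, 0],
    [0, 0, 0],
    [0, 0, 0],
    [0, 0, 0],
    [0, 0, 0],
    [0, 0, 0],
  ],
)

```text
clock: 7.17
eef_pos: [0.4341, 0.2816, 0.0908]
tool_rot: [0.605, 0.796, -0.017, -0.013]
ft_force: [0.1, -0.5, -0.9]
grip_width: 0.0146
```

Call:
jog_arm(
  jaw=[1, 1, 1, 1, 1, 1, 1, 1],
  linear=[
    [0, 0, 0.0002],
    [0, 0, 0.0004],
    [0, 0, 0.0006],
    [0, 0, 0.0008],
    [0, 0, 0.001],
    [0, 0, 0.001],
    [0, 0, 0.001],
    [0, 0, 0.001],
  ],
  delta_rot=[
    [0, 0, 0],
    [0, 0, 0],
    [0, 0, 0],
    [0, 0, 0],
    [0, 0, 0],
    [0, 0, 0],
    [0, 0, 0],
    [0, 0, 0],
  ],
)

```text
clock: 7.83
eef_pos: [0.4341, 0.2816, 0.0898]
tool_rot: [0.605, 0.796, -0.017, -0.013]
ft_force: [0.4, -0.2, -1.3]
grip_width: 0.0145
```

Call:
jog_arm(
  jaw=[1, 1, 1, 1, 1, 1, 1, 1],
  linear=[
    [0, 0, 0.0001],
    [0, 0, 0.0002],
    [0, 0, 0.0003],
    [0, 0, 0.0004],
    [0, 0, 0.0005],
    [0, 0, 0.0005],
    [0, 0, 0.0005],
    [0, 0, 0.0005],
  ],
  delta_rot=[
    [0, 0, 0],
    [0, 0, 0],
    [0, 0, 0],
    [0, 0, 0],
    [0, 0, 0],
    [0, 0, 0],
    [0, 0, 0],
    [0, 0, 0],
  ],
)

```text
clock: 8.5
eef_pos: [0.4341, 0.2816, 0.0894]
tool_rot: [0.605, 0.796, -0.017, -0.013]
ft_force: [-0.3, 0.2, -1.2]
grip_width: 0.0144
```

Call:
jog_arm(
  jaw=[1, 1, 1, 1, 1, 1, 1, 1],
  linear=[
    [0, 0, 0.0001],
    [0, 0, 0.0002],
    [0, 0, 0.0003],
    [0, 0, 0.0004],
    [0, 0, 0.0005],
    [0, 0, 0.0005],
    [0, 0, 0.0005],
    [0, 0, 0.0005],
  ],
  delta_rot=[
    [0, 0, 0],
    [0, 0, 0],
    [0, 0, 0],
    [0, 0, 0],
    [0, 0, 0],
    [0, 0, 0],
    [0, 0, 0],
    [0, 0, 0],
  ],
)

```text
clock: 9.17
eef_pos: [0.4342, 0.2816, 0.0891]
tool_rot: [0.605, 0.796, -0.017, -0.013]
ft_force: [-1.3, 0.0, 4.7]
grip_width: 0.0148
```

Call:
jog_arm(
  jaw=[1, 1, 1, 1, 1, 1, 1, 1],
  linear=[
    [0, 0, 0.0001],
    [0, 0, 0.0002],
    [0, 0, 0.0003],
    [0, 0, 0.0004],
    [0, 0, 0.0004],
    [0, 0, 0.0004],
    [0, 0, 0.0004],
    [0, 0, 0.0004],
  ],
  delta_rot=[
    [0, 0, 0],
    [0, 0, 0],
    [0, 0, 0],
    [0, 0, 0],
    [0, 0, 0],
    [0, 0, 0],
    [0, 0, 0],
    [0, 0, 0],
  ],
)

```text
clock: 9.83
eef_pos: [0.4343, 0.2817, 0.089]
tool_rot: [0.605, 0.796, -0.017, -0.013]
ft_force: [-0.5, -1.7, 6.4]
grip_width: 0.0141
```

Light contact at about 7 N, at bar height. I slide it along the slot toward the hole.

Call:
jog_arm(
  jaw=[1, 1, 1, 1, 1, 1, 1, 1],
  linear=[
    [0.0005, 0, 0],
    [0.001, 0, 0],
    [0.0015, 0, 0],
    [0.002, 0, 0],
    [0.0025, 0, 0],
    [0.003, 0, 0],
    [0.0035, 0, 0],
    [0.004, 0, 0],
  ],
  delta_rot=[
    [0, 0, 0],
    [0, 0, 0],
    [0, 0, 0],
    [0, 0, 0],
    [0, 0, 0],
    [0, 0, 0],
    [0, 0, 0],
    [0, 0, 0],
  ],
)

```text
clock: 10.5
eef_pos: [0.4338, 0.2842, 0.089]
tool_rot: [0.605, 0.796, -0.018, -0.012]
ft_force: [0.7, -4.6, 6.8]
grip_width: 0.0148
```

Call:
jog_arm(
  jaw=[1, 1, 1, 1, 1, 1, 1, 1],
  linear=[
    [0.0005, 0, 0],
    [0.001, 0, 0],
    [0.0015, 0, 0],
    [0.002, 0, 0],
    [0.0025, 0, 0],
    [0.003, 0, 0],
    [0.003, 0, 0],
    [0.003, 0, 0],
  ],
  delta_rot=[
    [0, 0, 0],
    [0, 0, 0],
    [0, 0, 0],
    [0, 0, 0],
    [0, 0, 0],
    [0, 0, 0],
    [0, 0, 0],
    [0, 0, 0],
  ],
)

```text
clock: 11.17
eef_pos: [0.4327, 0.288, 0.0886]
tool_rot: [0.605, 0.796, -0.017, -0.013]
ft_force: [1.3, -1.8, 3.6]
grip_width: 0.0145
```

Call:
jog_arm(
  jaw=[1, 1, 1, 1, 1, 1, 1, 1],
  linear=[
    [0.0005, 0, 0],
    [0.001, 0, 0],
    [0.0015, 0, 0],
    [0.002, 0, 0],
    [0.002, 0, 0],
    [0.002, 0, 0],
    [0.002, 0, 0],
    [0.002, 0, 0],
  ],
  delta_rot=[
    [0, 0, 0],
    [0, 0, 0],
    [0, 0, 0],
    [0, 0, 0],
    [0, 0, 0],
    [0, 0, 0],
    [0, 0, 0],
    [0, 0, 0],
  ],
)

```text
clock: 11.83
eef_pos: [0.4314, 0.2902, 0.0883]
tool_rot: [0.605, 0.796, -0.018, -0.013]
ft_force: [0.0, 0.1, -1.6]
grip_width: 0.0147
```

The force is back to free-hang, so the tip is over the hole at s of about 17 mm, matching the depth picture. I lower gently.

Call:
jog_arm(
  jaw=[1, 1, 1, 1, 1, 1, 1, 1],
  linear=[
    [0, 0, 0.0003],
    [0, 0, 0.0006],
    [0, 0, 0.0009],
    [0, 0, 0.0012],
    [0, 0, 0.0015],
    [0, 0, 0.0015],
    [0, 0, 0.0015],
    [0, 0, 0.0015],
  ],
  delta_rot=[
    [0, 0, 0],
    [0, 0, 0],
    [0, 0, 0],
    [0, 0, 0],
    [0, 0, 0],
    [0, 0, 0],
    [0, 0, 0],
    [0, 0, 0],
  ],
)

```text
clock: 12.5
eef_pos: [0.4315, 0.2902, 0.0869]
tool_rot: [0.605, 0.796, -0.017, -0.013]
ft_force: [-0.7, -0.5, -0.6]
grip_width: 0.0145
```

Call:
jog_arm(
  jaw=[1, 1, 1, 1, 1, 1, 1, 1],
  linear=[
    [0, 0, 0.0003],
    [0, 0, 0.0006],
    [0, 0, 0.0009],
    [0, 0, 0.0012],
    [0, 0, 0.0015],
    [0, 0, 0.0015],
    [0, 0, 0.0015],
    [0, 0, 0.0015],
  ],
  delta_rot=[
    [0, 0, 0],
    [0, 0, 0],
    [0, 0, 0],
    [0, 0, 0],
    [0, 0, 0],
    [0, 0, 0],
    [0, 0, 0],
    [0, 0, 0],
  ],
)

```text
clock: 13.17
eef_pos: [0.4317, 0.2905, 0.0857]
tool_rot: [0.605, 0.796, -0.017, -0.013]
ft_force: [-0.6, 1.0, 0.9]
grip_width: 0.0146
```

Call:
jog_arm(
  jaw=[1, 1, 1, 1, 1, 1, 1, 1],
  linear=[
    [0.0006, 0, 0],
    [0.0006, 0, 0.0003],
    [0.0006, 0, 0.0006],
    [0.0006, 0, 0.0009],
    [0.0006, 0, 0.0012],
    [0.0006, 0, 0.0012],
    [0.0006, 0, 0.0012],
    [0.0006, 0, 0.0012],
  ],
  delta_rot=[
    [0, 0, 0],
    [0, 0, 0],
    [0, 0, 0],
    [0, 0, 0],
    [0, 0, 0],
    [0, 0, 0],
    [0, 0, 0],
    [0, 0, 0],
  ],
)

```text
clock: 13.83
eef_pos: [0.4315, 0.2911, 0.0842]
tool_rot: [0.605, 0.796, -0.017, -0.013]
ft_force: [0.4, 3.3, -1.3]
grip_width: 0.0144
```

```bash
python3 -c "
from h import *
o=st()"
```

```text
t 13.83 q [ 0.586  0.439 -0.165  1.008  0.014  0.315] p [0.4315 0.2911 0.0842] F [ 0.37  3.26 -1.26] M [ 0.748 -0.285 -0.065] w 0.0144
xang 105.52 tilt [-0.0418 -0.011  -0.9991]
```

Call:
jog_arm(
  jaw=[1, 1, 1, 1, 1, 1, 1, 1],
  linear=[
    [0.0005, 0, 0],
    [0.001, 0, 0],
    [0.001, 0, 0.0003],
    [0.001, 0, 0.0006],
    [0.001, 0, 0.0009],
    [0.001, 0, 0.0012],
    [0.001, 0, 0.0012],
    [0.001, 0, 0.0012],
  ],
  delta_rot=[
    [0, 0, 0],
    [0, 0, 0],
    [0, 0, 0],
    [0, 0, 0],
    [0, 0, 0],
    [0, 0, 0],
    [0, 0, 0],
    [0, 0, 0],
  ],
)

```text
clock: 14.5
eef_pos: [0.431, 0.2916, 0.083]
tool_rot: [0.605, 0.796, -0.017, -0.013]
ft_force: [2.0, 1.0, -0.6]
grip_width: 0.0146
```

```bash
python3 -c "
from h import *
o=st()"
```

```text
t 14.5 q [ 0.587  0.44  -0.166  1.006  0.013  0.316] p [0.431  0.2916 0.083 ] F [ 1.96  0.97 -0.65] M [ 0.343 -0.469  0.041] w 0.0146
xang 105.51 tilt [-0.0419 -0.0119 -0.999 ]
```

Call:
jog_arm(
  jaw=[1, 1, 1, 1, 1, 1, 1, 1],
  linear=[
    [0.0002, 0.0003, 0],
    [0.0002, 0.0006, 0.0003],
    [0.0002, 0.0006, 0.0007],
    [0.0002, 0.0006, 0.0011],
    [0.0002, 0.0006, 0.0015],
    [0.0002, 0.0006, 0.002],
    [0.0002, 0.0006, 0.002],
    [0.0002, 0.0006, 0.002],
  ],
  delta_rot=[
    [0, 0, 0],
    [0, 0, 0],
    [0, 0, 0],
    [0, 0, 0],
    [0, 0, 0],
    [0, 0, 0],
    [0, 0, 0],
    [0, 0, 0],
  ],
)

```text
clock: 15.17
eef_pos: [0.4311, 0.2918, 0.0808]
tool_rot: [0.605, 0.796, -0.018, -0.013]
ft_force: [1.1, 0.2, -1.7]
grip_width: 0.0144
```

```bash
python3 -c "
from h import *
o=st()
im,d=bot.camera('side');S=10;x0,y0=235,195
a=cv2.resize(im[y0:y0+60,x0:x0+65,::-1],None,fx=S,fy=S,interpolation=cv2.INTER_CUBIC)
cv2.imwrite('pics/side7.png',cv2.convertScaleAbs(a,alpha=1.4,beta=-5))"
```

```text
t 15.17 q [ 0.588  0.444 -0.167  1.002  0.014  0.317] p [0.4311 0.2918 0.0808] F [ 1.06  0.2  -1.74] M [ 0.126 -0.225  0.   ] w 0.0144
xang 105.52 tilt [-0.0427 -0.0121 -0.999 ]
```

View pics/side7.png

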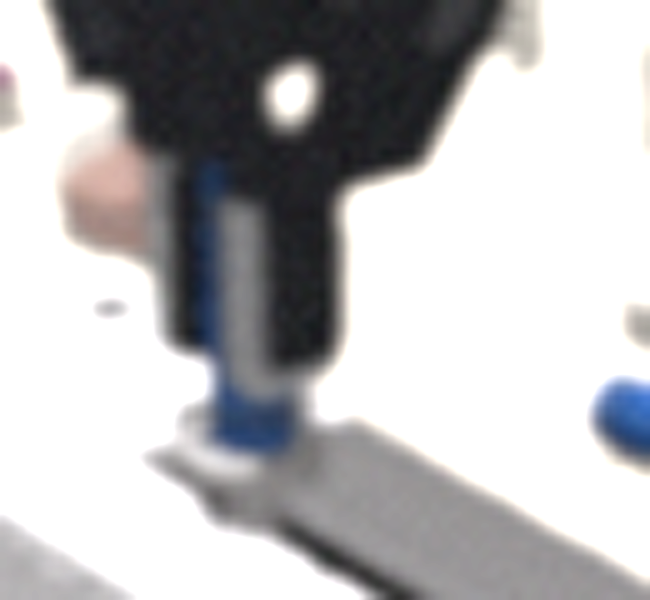

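The pin is well into the hole, with the collar about 8 mm above the cover. I continue down.

Call:
jog_arm(
  jaw=[1, 1, 1, 1, 1, 1, 1, 1],
  linear=[
    [0, 0.0003, 0.0005],
    [0, 0.0003, 0.001],
    [0, 0.0003, 0.0015],
    [0, 0.0004, 0.002],
    [0, 0.0004, 0.0025],
    [0, 0.0004, 0.003],
    [0, 0.0004, 0.003],
    [0, 0.0004, 0.003],
  ],
  delta_rot=[
    [0, 0, 0],
    [0, 0, 0],
    [0, 0, 0],
    [0, 0, 0],
    [0, 0, 0],
    [0, 0, 0],
    [0, 0, 0],
    [0, 0, 0],
  ],
)

```text
clock: 15.88
eef_pos: [0.4316, 0.2921, 0.0779]
tool_rot: [0.605, 0.796, -0.017, -0.013]
ft_force: [-0.2, -0.2, -2.0]
grip_width: 0.0146
```

```bash
python3 -c "
from h import *
o=st()"
```

```text
t 15.88 q [ 0.587  0.447 -0.17   0.995  0.014  0.316] p [0.4316 0.2921 0.0779] F [-0.19 -0.16 -2.  ] M [-0.025 -0.074  0.047] w 0.0146
xang 105.52 tilt [-0.0422 -0.0117 -0.999 ]
```

Call:
jog_arm(
  jaw=[1, 1, 1, 1, 1, 1, 1, 1],
  linear=[
    [0, 0, 0.0005],
    [0, 0, 0.001],
    [0, 0.0001, 0.0015],
    [0, 0.0001, 0.002],
    [0, 0.0001, 0.0025],
    [0, 0.0001, 0.003],
    [0, 0.0001, 0.003],
    [0, 0.0001, 0.003],
  ],
  delta_rot=[
    [0, 0, 0],
    [0, 0, 0],
    [0, 0, 0],
    [0, 0, 0],
    [0, 0, 0],
    [0, 0, 0],
    [0, 0, 0],
    [0, 0, 0],
  ],
)

```text
clock: 16.55
eef_pos: [0.4316, 0.2921, 0.075]
tool_rot: [0.605, 0.796, -0.017, -0.013]
ft_force: [-0.2, 0.2, -0.7]
grip_width: 0.0145
```

```bash
python3 -c "
from h import *
o=st()"
```

```text
t 16.55 q [ 0.588  0.451 -0.173  0.988  0.014  0.316] p [0.4316 0.2921 0.075 ] F [-0.19  0.21 -0.65] M [-0.022 -0.077  0.016] w 0.0145
xang 105.52 tilt [-0.0421 -0.0117 -0.999 ]
```

Call:
jog_arm(
  jaw=[1, 1, 1, 1, 1, 1, 1, 1],
  linear=[
    [0, 0, 0.0003],
    [0, 0, 0.0006],
    [0, 0, 0.0009],
    [0, 0, 0.0012],
    [0, 0, 0.0015],
    [0, 0, 0.0015],
    [0, 0, 0.0015],
    [0, 0, 0.0015],
  ],
  delta_rot=[
    [0, 0, 0],
    [0, 0, 0],
    [0, 0, 0],
    [0, 0, 0],
    [0, 0, 0],
    [0, 0, 0],
    [0, 0, 0],
    [0, 0, 0],
  ],
)

```text
clock: 17.22
eef_pos: [0.4316, 0.2921, 0.0738]
tool_rot: [0.605, 0.796, -0.017, -0.013]
ft_force: [-1.1, -0.9, 2.8]
grip_width: 0.0145
```

Call:
jog_arm(
  jaw=[1, 1, 1, 1, 1, 1, 1, 1],
  linear=[
    [0, 0, 0.0001],
    [0, 0, 0.0002],
    [0, 0, 0.0004],
    [0, 0, 0.0006],
    [0, 0, 0.0006],
    [0, 0, 0.0006],
    [0, 0, 0.0006],
    [0, 0, 0.0006],
  ],
  delta_rot=[
    [0, 0, 0],
    [0, 0, 0],
    [0, 0, 0],
    [0, 0, 0],
    [0, 0, 0],
    [0, 0, 0],
    [0, 0, 0],
    [0, 0, 0],
  ],
)

```text
clock: 17.88
eef_pos: [0.4316, 0.2921, 0.0737]
tool_rot: [0.605, 0.796, -0.017, -0.013]
ft_force: [-2.1, -2.1, 7.6]
grip_width: 0.0144
```

Call:
jog_arm(
  jaw=[1, 1, 1, 1, 1, 1, 1, 1],
  linear=[
    [0, 0, 0.0002],
    [0, 0, 0.0004],
    [0, 0, 0.0006],
    [0, 0, 0.0006],
    [0, 0, 0.0006],
    [0, 0, 0.0006],
    [0, 0, 0.0006],
    [0, 0, 0.0006],
  ],
  delta_rot=[
    [0, 0, 0],
    [0, 0, 0],
    [0, 0, 0],
    [0, 0, 0],
    [0, 0, 0],
    [0, 0, 0],
    [0, 0, 0],
    [0, 0, 0],
  ],
)

```text
clock: 18.55
eef_pos: [0.4316, 0.2922, 0.0737]
tool_rot: [0.605, 0.796, -0.017, -0.013]
ft_force: [-3.1, -1.7, 11.3]
grip_width: 0.0144
```

```bash
python3 -c "
from h import *
o=st()
im,d=bot.camera('side');S=10;x0,y0=235,195
a=cv2.resize(im[y0:y0+60,x0:x0+65,::-1],None,fx=S,fy=S,interpolation=cv2.INTER_CUBIC)
cv2.imwrite('pics/side8.png',cv2.convertScaleAbs(a,alpha=1.4,beta=-5))"
```

```text
t 18.55 q [ 0.588  0.452 -0.176  0.984  0.014  0.316] p [0.4316 0.2922 0.0737] F [-3.13 -1.66 11.34] M [-0.53   0.623 -0.021] w 0.0144
xang 105.52 tilt [-0.0412 -0.0111 -0.9991]
```

View pics/side8.png

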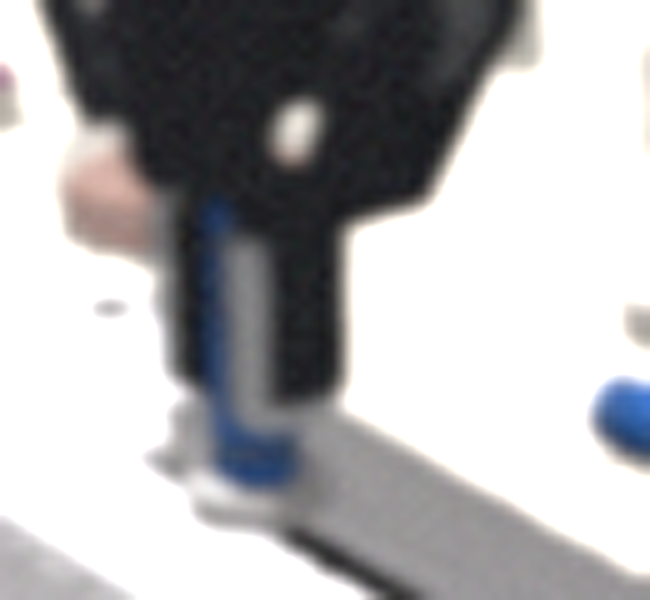

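The collar is down on the cover, crop (245,505). I relieve the press and open.

Call:
jog_arm(
  jaw=[1, 1, 1, 0.8, 0.6, 0.4, 0.2, 0],
  linear=[
    [0, 0, -0.0005],
    [0, 0, -0.0009],
    [0, 0, -0.0009],
    [0, 0, -0.0009],
    [0, 0, -0.0009],
    [0, 0, -0.0009],
    [0, 0, -0.0009],
    [0, 0, -0.0009],
  ],
  delta_rot=[
    [0, 0, 0],
    [0, 0, 0],
    [0, 0, 0],
    [0, 0, 0],
    [0, 0, 0],
    [0, 0, 0],
    [0, 0, 0],
    [0, 0, 0],
  ],
)

```text
clock: 19.27
eef_pos: [0.4315, 0.292, 0.0729]
tool_rot: [0.605, 0.796, -0.018, -0.013]
ft_force: [0.5, 0.5, 0.1]
grip_width: 0.0648
```

Call:
jog_arm(
  jaw=[0, 0, 0, 0, 0, 0, 0, 0],
  linear=[
    [0, 0, 0],
    [0, 0, 0],
    [0, 0, 0],
    [0, 0, -0.01],
    [0, 0, -0.03],
    [0, 0, -0.055],
    [0, 0, -0.08],
    [0, 0, -0.1],
  ],
  delta_rot=[
    [0, 0, 0],
    [0, 0, 0],
    [0, 0, 0],
    [0, 0, 0],
    [0, 0, 0],
    [0, 0, 0],
    [0, 0, 0],
    [0, 0, 0],
  ],
)

```text
clock: 19.93
eef_pos: [0.4363, 0.2935, 0.1758]
tool_rot: [0.605, 0.796, -0.016, -0.013]
ft_force: [0.3, 0.5, -0.3]
grip_width: 0.0853
```

```bash
python3 -c "
from h import *
o=st()
im,d=bot.camera('side');np.savez('side9.npz',im=im,d=d);S=8;x0,y0=225,180
a=cv2.resize(im[y0:y0+75,x0:x0+85,::-1],None,fx=S,fy=S,interpolation=cv2.INTER_CUBIC)
cv2.imwrite('pics/side9.png',cv2.convertScaleAbs(a,alpha=1.2,beta=-5))"
```

```text
t 19.93 q [ 0.585  0.362 -0.02   1.228  0.013  0.314] p [0.4363 0.2935 0.1758] F [ 0.28  0.46 -0.31] M [ 0.115 -0.097 -0.027] w 0.0853
xang 105.52 tilt [-0.0402 -0.0105 -0.9991]
```

View pics/side9.png

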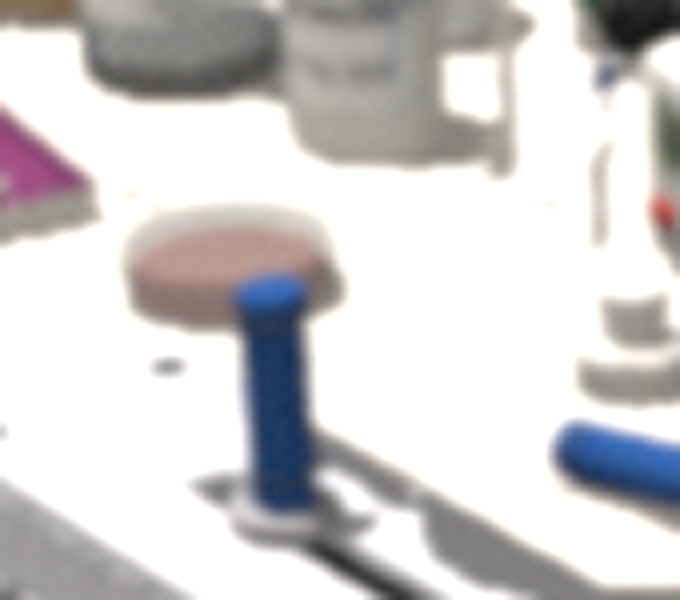

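Call:
jog_arm(
  jaw=[0, 0, 0, 0, 0, 0, 0, 0],
  linear=[
    [-0.02, 0, -0.01],
    [-0.05, 0, -0.02],
    [-0.08, 0, -0.03],
    [-0.11, 0, -0.04],
    [-0.14, 0, -0.05],
    [-0.17, 0, -0.05],
    [-0.2, 0, -0.05],
    [-0.22, 0, -0.05],
  ],
  delta_rot=[
    [0, 0, 0],
    [0, 0, 0],
    [0, 0, 0],
    [0, 0, 0],
    [0, 0, 0],
    [0, 0, 0],
    [0, 0, 0],
    [0, 0, 0],
  ],
)

```text
clock: 20.65
eef_pos: [0.4973, 0.0795, 0.2241]
tool_rot: [0.606, 0.795, -0.017, -0.012]
ft_force: [0.8, 0.2, 0.0]
grip_width: 0.0854
```

```bash
python3 -c "
from h import *
o=st()
im,d=bot.camera('top');P=pts('top',d);cv2.imwrite('pics/top9.png',cv2.resize(im[140:360,180:400,::-1],None,fx=2.7,fy=2.7,interpolation=2))
b=im.astype(int);m=(b[...,2]-b[...,0]>30);m[:240]=0;m[300:]=0;m[:,:270]=0;m[:,370:]=0
v,u=np.nonzero(m);p=P[v,u];print('top z',np.nanmedian(p[p[:,2]>.08],0),len(v))
t=p[:,2]>.085;top=at_z('top',u[t].mean(),v[t].mean(),.094);print(top)
c=np.array([.4348,.2735]);q=top[:2]-c;print('s,e',q@[-.267,.964],q@[.964,.267])
z=np.load('side9.npz');P=pts('side',z['d']);b=z['im'].astype(int);m=(b[...,2]-b[...,0]>40);m[:,:250]=0;m[:,270:]=0;m[:205]=0;m[250:]=0
v,u=np.nonzero(m);print(v.min(),v.max(),np.nanpercentile(P[v,u,2],[5,50,95]))
base=np.array([top[0],top[1],0]);
print('model side: collar top, handle top',proj('side',[base+[0,0,.041],base+[0,0,.094]]))
for r in range(v.min(),v.max()+1,5): print(r,u[v==r].mean())
"
```

```text
t 20.65 q [ 0.162  0.291  0.009  1.33  -0.005 -0.107] p [0.4973 0.0795 0.2241] F [0.84 0.16 0.02] M [ 0.031 -0.04  -0.002] w 0.0854
xang 105.42 tilt [-0.0404 -0.0121 -0.9991]
top z [0.43018582 0.29033445 0.0923489 ] 36
[0.43014988 0.29004091 0.094     ]
s,e 0.017187018367956258 -6.629670962226281e-05
215 242 [0.04660637 0.0706439  0.09299327]
model side: collar top, handle top [[260.79838534 241.60401684]
 [258.98819138 214.80123015]]
215 259.0
220 nan
225 259.0
230 259.0
235 259.5
240 259.0<string>:13: RuntimeWarning: Mean of empty slice.
  ret = ret.dtype.type(ret / rcount)
```

View pics/top9.png

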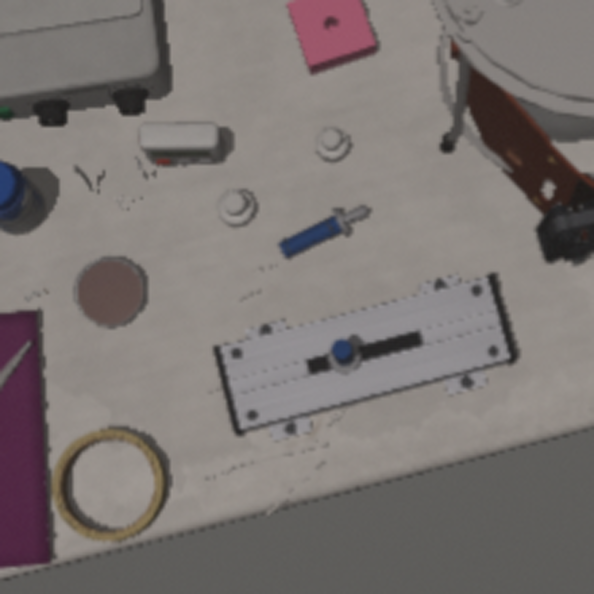

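The pin stands in the slot at crop (343,352), and the dish, plugs and tape are unmoved. I move the gripper clear of the vessel and hand in.

Call:
jog_arm(
  jaw=[0, 0, 0, 0, 0, 0, 0, 0],
  linear=[
    [0, -0.02, 0],
    [0, -0.04, 0],
    [0, -0.06, 0],
    [0, -0.08, 0],
    [0, -0.1, 0],
    [0, -0.1, 0],
    [0, -0.1, 0],
    [0, -0.1, 0],
  ],
  delta_rot=[
    [0, 0, 0],
    [0, 0, 0],
    [0, 0, 0],
    [0, 0, 0],
    [0, 0, 0],
    [0, 0, 0],
    [0, 0, 0],
    [0, 0, 0],
  ],
)

```text
clock: 21.37
eef_pos: [0.4011, 0.0554, 0.2281]
tool_rot: [0.605, 0.796, -0.017, -0.013]
ft_force: [-0.1, -0.1, -0.1]
grip_width: 0.0852
```

```bash
python3 -c "
from h import *
st(); print(bot.job_done())"
```

```text
t 21.37 q [ 0.141  0.096 -0.226  1.291 -0.006 -0.13 ] p [0.4011 0.0554 0.2281] F [-0.08 -0.1  -0.08] M [ 0.007 -0.077  0.03 ] w 0.0852
xang 105.52 tilt [-0.0401 -0.0113 -0.9991]
the job is handed in; nothing more can be done
None
```

The locking pin is in the bar's hole with its collar on the cover and the gripper clear. I handed the job in at 21.4 s.

**What I did:** I took the pin from the grey stand, the one farthest to the robot's right, and set its tip in the slot. I slid it about 9 mm along the bar at roughly 7 N, until it dropped into the hole about 17 mm from the slot's centre. I then pushed it home and let go. The wrist force read at the end of each move never passed about 12 N.

**Last checks:**
- **Position:** the top camera put the pin about 0.1 mm off the slot's line.
- **Depth:** the handle top measured 92–93 mm above the table; fully home is 94 mm. That is within the camera's error.
- **Upright:** the side view agreed with an upright pin to within about 2 pixels.
- **Other objects:** the plugs, dish and tape roll looked unmoved. I checked the plugs by pixel position and the others by eye.

**What didn't match:**
- At the collar stop, the tool was about 0.6 mm higher than the bar contact had predicted. I put this down to the pin leaning slightly in the grip; it settled on release.
- The look-alike pin standing loose on the table fell over before I touched anything, and I left it lying.

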